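# Set the drying tray's thumbwheel and start it

## Robot

A 6-joint arm with a two-finger parallel gripper is mounted at the origin on the work surface. World frame = base frame: x ahead of the robot, y to its left, z up, the work surface at z = 0. Lengths are in m, angles in rad, forces in N, time in s.
With the tool pointing down it reaches from about 0.25 to 0.775 m from the base axis. Payload 4 kg.
Tool frame: the origin (TCP) lies between the finger pads; the fingertips stand 25 mm ahead of it and the grasp point (between the pads) lies 6 mm ahead of it (finger_overhang is the z of the fingertips in the tool frame, in m); z points along the fingers, y is the line along which they close (so a half turn about z gives the same grasp; the last joint's range is limited). The gripper opens to 85 mm and grips with 20 to 120 N. Pads are 22 mm wide; open, the fingers measure 114 mm over their backs; the gripper's body (76 mm by 85 mm) begins 54 mm behind the grasp point. The pads swing forward as they close: fully open they stand 13 mm farther back than shut.
Start: joints at [1.117, 0.087, 1.371, -0, 1.684, -0.103], TCP at [0.189, 0.517, 0.256] pointing down, gripper open.
Joint ranges: [-3.1, 3.1], [-0.76, 2.03], [0.27, 2.55], [-1.08, 4.22], [0.17, 2.65], [-2.57, 2.57]. Speed limits (rad/s): [2.79, 2.79, 3.14, 3.14, 3.14, 3.14].

## Interface

Orientations are given as a unit quaternion [x, y, z, w].
In Python, from plant import read_state, snapshot, camera_info, hand_in, recognise, spot_point, finger_overhang gives the robot as it stands.
- The arm moves only by the shell command python3 -m creep 'ROWS' [FORCE]. ROWS is JSON, a list of rows, each an object with "fingers": the opening, from 0 (shut) to 1 (fully open); "offset": the shift along the world's x, y, z in mm, a list of three; "turn": the turn about the world's z in degrees. A call has 1 to 10 rows; each row is the pose to reach, as a shift and turn from the pose commanded when the call began; what a row does not reach only later rows make up. A row lasts 1/10 s, in which the tool goes at most 50 mm and 8.59 degrees, less where a joint would pass 70% of its speed; a pose out of reach is approached as far as the arm can. A call with a gripper value outside its range is refused whole. The fingers move at their own pace and stop on an object; FORCE is the grip in N (left out, the last holds). Time passes only in rows, so rows that repeat a pose let the fingers close. It gives the time, the measured TCP pose, the force, the opening and the grip force at its end, in the units of the state.
- read_state(): the state, without advancing time (a new reading comes with each control period).
- snapshot(name): name is "scene" or "side" or "wrist"; returns the picture (384x512x3 uint8, blue, green, red); there is no depth.
- camera_info(name): a dict with "intrinsics" (3x3 intrinsics, pixels), "rvec" (rotation vector, rad) and "tvec" (3), from world to camera coordinates, as OpenCV has them; the wrist camera has in their place "T_tool_cam" (4x4, takes a point from camera to tool coordinates, whose origin is the TCP and whose axes are the flange's). Camera axes: x right, y down, z forward; pixel columns grow to the right and rows downward; lengths in m; the calibration is good to about 2 mm. A picture is of the moment at which its call begins: read the wrist's pose just before it. camera_info takes no time and is no camera call.
- hand_in(): hands the job in; it is judged then, once.
Trained networks look in the newest picture that a camera, given by its name, has taken for a name from the list of things; names that differ only in an ending like _2 or _b are one class to them, and where a whole thing is asked for, a point or a joint stands for the part that bears it (a point fixed in the world has none). Each returns a list of dicts, best first, with "p" (0 to 1); they miss things now and then, are a little off and sometimes report something else, mostly with a low value. They report only what shows in the picture. A call takes as long as a camera call. They do not tell look-alikes from the thing itself.
- recognise(query, camera): "bbox" ([left, top, right, bottom] in pixels, round what is visible of it).
- spot_point(query, camera): "point" ([row, column] in pixels: a listed point, or the origin of a listed thing).
The state is a dict: "t": time; "joint_pos": joint angles; "dq": joint speeds; "tau": joint torques, N m; "tool_pos": TCP position; "ee_rot": TCP orientation; "force": force on the tool from outside, world axes, zero at the start; "moment": the same for the moment, N m; "grip_width": finger opening in m; "grasp_force": force on a finger pad.
Only numpy, scipy, OpenCV 4.12 (cv2) and the standard library are available. Lean on these libraries where they do the work, as an engineer would, in place of code of your own. Each camera call takes 0.05 s, during which the arm holds its last target. There are 200 camera calls.

## Task

The granola slab on the drying tray is ready to dry. Gently roll the thumbwheel in its panel slot with a fingertip until the red pointer stands on the green mark, take the finger off, and only then push the blue start button down and let it come up again. Press lightly all the time, as the controls break under a heavy finger, and leave the jar, the mug and the ice-cube tray where they are.

Things in the scene. Friction and masses are not known exactly. Their poses are not given: they have to be found in the camera images.
- console: Fixed low white drying tray, 300 (x) by 360 (y) by 55 mm high. Origin: centre of underside; x points away from the control side, y along the pointer scale, z up. The flat grey control strip is the part with x below -20 mm, surface 55 mm above the worktop; behind it the granola slab reaches 80 mm. Any contact of over 12 N with the tray, its wheel or its button damages it.
- slot (a point): Centre of the thumbwheel's slot, level with the strip's surface (55 mm high); axes as the tray's. The crown of the black ribbed wheel (12 mm wide) stands up midway in the slot, by anything from 6 to 15 mm above this point: unmeasured, so feel for it. Strokes are short: lift, go back, roll again. A steel rim 2 mm high, 26 by 64 mm, frames the slot.
- dial (a joint): Thumbwheel, rad (radius 26 mm, axle along tray x), limits +-1.77. Rolling its crown to tray +y raises it and moves the pointer to +y, 26 mm a rad. The wheel runs out of true (up to 4.5 mm): its crown rises or sinks as it rolls. Rubber bush: 6 N per mm all round, 5 mm of give, costing 1 mm a stroke. A light touch slips; 5 to 8 N down carries it. Stays where left.
- pointer_tip (a point): Far end (tray +x side) of the red pointer, a bar 24 mm long and 3 mm wide that slides along the tray's y behind a solid clear window (30 by 116 mm, 5 mm high) over a white scale. It cannot be touched; it is driven by the wheel, within 46 mm either side of the scale's middle, which lies at tray y = 0.
- green_mark: Green mark, 14 (x) by 7 (y) by 6 mm high, fixed to the strip beside the far edge of the scale window; origin: centre of its underside, axes as the tray's. The pointer stands on it when the two agree in tray y within 3 mm.
- yellow_mark: Yellow mark of the same size on the other side of the scale; not the one wanted.
- start_top (a point): Centre of the top of the blue round start button (radius 14 mm), on the same strip. Springy: it goes straight down 8 mm, evenly to about 6 N at the bottom, where it stops hard; half way (3 N) is enough, and comes back when let go.
- start (a joint): Travel of the start button in m: 0 up, 0.008 fully down; it counts as pressed beyond 0.004.
- jar: Jar of cranberries with a red cap, 64 mm across, 95 mm high, standing beside the tray; origin: centre of its underside.
- mug: White mug, 78 mm across plus handle, 88 mm high, standing beside the tray; origin: centre of its underside.
- ice_tray: White and green ice-cube tray, 200 (along its x) by 100 by 30 mm, beside the tray; origin: centre of its underside.
There are look-alikes about, which are no part of the job. Of the things shaped like the ice_tray, the white one is meant.

How it is judged:
By the outcome, as a careful person would: the job done as asked, in the order asked, and still so for the second after the job is handed in, with the robot touching nothing.
It also fails if it takes over 64 s, if anything falls off the work surface, if the arm or the gripper's body presses on something with over 40 N, if the wrist force passes 120 N, or if a joint passes its speed limit or range.

## Working session

There is one attempt and no reset: what is moved stays moved. The work goes in short steps, Python scripts to look and compute and a shell command to move; the robot and the scene stay as the last step left them, time stands still between calls to the robot, and variables do not carry over. Pictures are saved under pics/ and viewed, at most 10 in all, crops included, and the job is handed in when it is done.

```bash
ls; mkdir -p pics
cat > h.py <<'E'
import numpy as np, cv2
from plant import *
from scipy.spatial.transform import Rotation as R
def cam(name, st=None):
    c=camera_info(name); K=np.array(c["intrinsics"])
    if "rvec" in c:
        Rm=cv2.Rodrigues(np.array(c["rvec"],float))[0]; t=np.array(c["tvec"]).reshape(3)
    else:
        st=st or read_state(); T=np.eye(4); T[:3,:3]=R.from_quat(st["ee_rot"]).as_matrix(); T[:3,3]=st["tool_pos"]
        M=np.linalg.inv(T@np.array(c["T_tool_cam"])); Rm=M[:3,:3]; t=M[:3,3]
    return K,Rm,t
def at_z(C,col,row,z):
    K,Rm,t=C; d=Rm.T@np.linalg.inv(K)@np.array([col,row,1.]); o=-Rm.T@t
    return o+d*(z-o[2])/d[2]
def proj(C,p):
    K,Rm,t=C; q=K@(Rm@np.array(p)+t); return q[:2]/q[2]
def tri(obs): # [(C,col,row)]
    A=np.zeros((3,3));b=np.zeros(3)
    for C,c,r in obs:
        K,Rm,t=C; d=Rm.T@np.linalg.inv(K)@np.array([c,r,1.]); d/=np.linalg.norm(d); o=-Rm.T@t
        P=np.eye(3)-d[:,None]*d; A+=P; b+=P@o
    return np.linalg.solve(A,b)
E
python3 - <<'E'
from h import *
st=read_state(); print(st["t"],st["tool_pos"],st["ee_rot"],st["force"],finger_overhang)
ims=[]
for n in("scene","side","wrist"):
    im=snapshot(n); cv2.imwrite(f"pics/{n}0.png",im); ims.append(im)
    C=cam(n)
    for q in("console","slot","pointer_tip","green_mark","yellow_mark","start_top","jar","mug","ice_tray"):
        r=spot_point(q,n)
        print(n,q,[(np.round(x["point"]).tolist(),round(x["p"],2)) for x in r[:3]], [at_z(C,x["point"][1],x["point"][0],0.0 if q in("console","jar","mug","ice_tray") else .055).round(3)[:2].tolist() for x in r[:2]])
c=np.vstack([np.hstack(ims[:2]),np.hstack([ims[2],0*ims[2]])])
cv2.imwrite("pics/all0.png",cv2.resize(c,(800,600),interpolation=cv2.INTER_AREA))
print(read_state()["t"])
E
```

```text
pics
0.0 [0.18880204 0.51609694 0.25510604] [ 1.74514713e-01  9.84653895e-01 -1.09924181e-03 -3.37381998e-04] [ 0.53859579 -0.57885102 -0.20594023] 0.025
scene console [([226.0, 267.0], 0.97)] [[0.6, 0.068]]
scene slot [([178.0, 279.0], 0.62)] [[0.473, 0.147]]
scene pointer_tip [([224.0, 362.0], 0.2)] [[0.714, 0.291]]
scene green_mark [([181.0, 277.0], 0.65)] [[0.486, 0.137]]
scene yellow_mark [] []
scene start_top [([188.0, 221.0], 0.64)] [[0.468, -0.027]]
scene jar [([180.0, 323.0], 0.62), ([183.0, 273.0], 0.36)] [[0.465, 0.301], [0.432, 0.145]]
scene mug [([269.0, 181.0], 0.74)] [[0.672, -0.188]]
scene ice_tray [([141.0, 336.0], 0.94), ([226.0, 361.0], 0.56)] [[0.288, 0.437], [0.678, 0.319]]
side console [([197.0, 275.0], 0.91)] [[0.618, 0.075]]
side slot [([186.0, 219.0], 0.78)] [[0.47, 0.124]]
side pointer_tip [([186.0, 218.0], 0.22)] [[0.467, 0.127]]
side green_mark [] []
side yellow_mark [] []
side start_top [([206.0, 268.0], 0.62)] [[0.527, -0.017]]
side jar [([175.0, 192.0], 0.7)] [[0.47, 0.306]]
side mug [([248.0, 358.0], 0.64)] [[0.656, -0.195]]
side ice_tray [([168.0, 121.0], 0.88), ([160.0, 240.0], 0.67)] [[0.296, 0.456], [0.651, 0.322]]
wrist console [] []
wrist slot [] []
wrist pointer_tip [] []
wrist green_mark [] []
wrist yellow_mark [] []
wrist start_top [] []
wrist jar [] []
wrist mug [] []
wrist ice_tray [([261.0, 216.0], 0.98)] [[0.298, 0.43]]
1.5
```

View pics/all0.png

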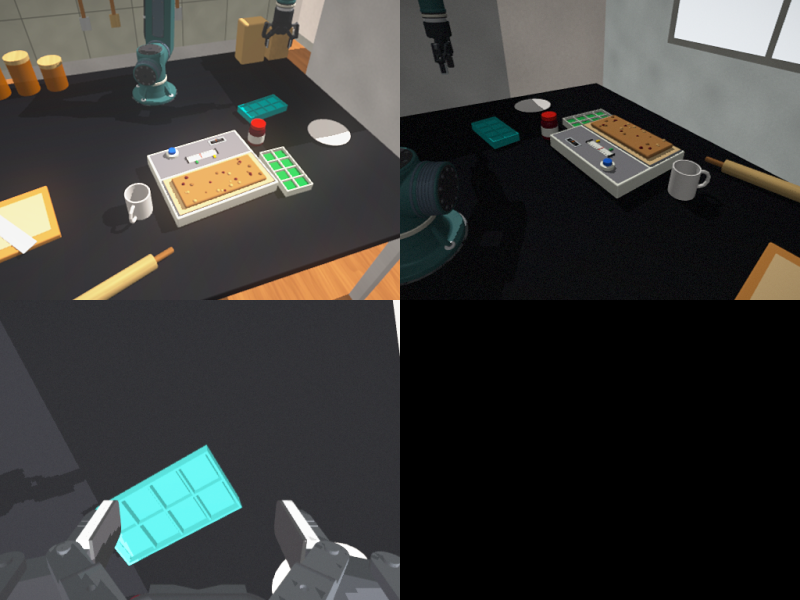

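Both views show the tray (scene ~(420,355)/2, full-size (267,226)), with the button at scene (221,188), the slot at the other end of the strip, and the white/green ice tray beyond the jar. The teal tray is the look-alike. I'll go over the strip with shut fingers and look closely.

```bash
python3 -m creep '[{"fingers":0,"offset":[27,-42,0],"turn":0},{"fingers":0,"offset":[54,-82,0],"turn":0},{"fingers":0,"offset":[80,-124,0],"turn":0},{"fingers":0,"offset":[106,-166,0],"turn":0},{"fingers":0,"offset":[132,-206,0],"turn":0},{"fingers":0,"offset":[158,-246,0],"turn":0},{"fingers":0,"offset":[184,-288,0],"turn":0},{"fingers":0,"offset":[210,-330,0],"turn":0},{"fingers":0,"offset":[230,-372,0],"turn":0},{"fingers":0,"offset":[230,-400,0],"turn":0}]' 30
python3 - <<'E'
from h import *
print(np.round(camera_info("wrist")["T_tool_cam"],3))
st=read_state(); print(st["t"],st["tool_pos"],st["ee_rot"],st["joint_pos"],st["force"])
im=snapshot("wrist"); cv2.imwrite("pics/w1.png",im)
C=cam("wrist",st)
for q in("console","slot","pointer_tip","green_mark","yellow_mark","start_top"):
    r=spot_point(q,"wrist")
    print(q,[(np.round(x["point"]).tolist(),round(x["p"],2)) for x in r[:3]], [at_z(C,x["point"][1],x["point"][0],0.0 if q=="console" else .055).round(3)[:2].tolist() for x in r[:2]])
E
```

```text
t: 2.5
tool_pos: [0.4206, 0.1136, 0.2562]
ee_rot: [0.176, 0.984, -0.0, 0.0]
force: [0.8, -0.7, 0.6]
grip_width: -0.0001
grasp_force: 0.0
[[ 0.    -0.952 -0.306  0.077]
 [ 1.     0.     0.001 -0.   ]
 [-0.001 -0.306  0.952 -0.118]
 [ 0.     0.     0.     1.   ]]
2.5 [0.4205589  0.11362874 0.25617578] [ 1.76071155e-01  9.84377281e-01 -4.13434546e-04  3.81236698e-04] [ 1.34300261e-01 -1.71215064e-01  1.61987816e+00 -1.02826717e-03
  1.69245692e+00 -1.08263341e+00] [ 0.83250889 -0.65373009  0.56719035]
console [] []
slot [([213.0, 300.0], 0.56)] [[0.481, 0.141]]
pointer_tip [] []
green_mark [] []
yellow_mark [] []
start_top [([301.0, 141.0], 0.63)] [[0.519, -0.052]]
```

View pics/w1.png

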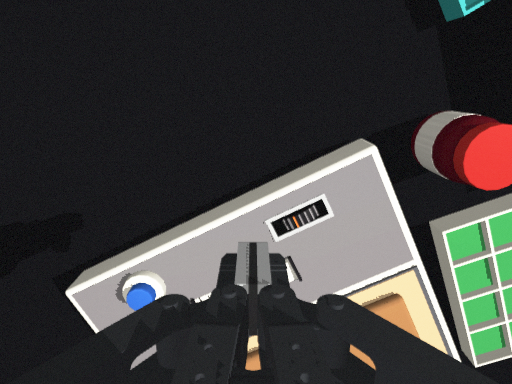

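The wrist view shows the button at pixel (col 141, row 297), the slot at (300, 215), the jar at (485, 150) and the ice tray at right. The gripper hides the scale at about (290, 270). I'll get the yaw from the strip's edge, then move over and align.

Run:
```python
from h import *
C=cam("wrist")
a,b=[at_z(C,*p,.055) for p in((70,292),(366,145))]
print(a,b,np.linalg.norm(b-a),np.degrees(np.arctan2(-(b-a)[0],(b-a)[1])))
print(at_z(C,300,214,.055),at_z(C,141,297,.07))
```

```text
[ 0.48131908 -0.11502065  0.055     ] [0.43513827 0.22502292 0.055     ] 0.3431651200534216 7.733937563275923
[0.48019198 0.14581905 0.055     ] [ 0.50546335 -0.03685635  0.07      ]
```

```bash
python3 -m creep '[{"fingers":0,"offset":[25,-12,0],"turn":8},{"fingers":0,"offset":[50,-24,0],"turn":16},{"fingers":0,"offset":[75,-36,0],"turn":24},{"fingers":0,"offset":[80,-45,0],"turn":28},{"fingers":0,"offset":[80,-45,0],"turn":28},{"fingers":0,"offset":[80,-45,0],"turn":28}]'
python3 - <<'E'
from h import *
st=read_state(); print(st["t"],st["tool_pos"],st["ee_rot"],st["force"])
im=snapshot("wrist"); cv2.imwrite("pics/w2.png",im)
C=cam("wrist",st)
for q in("slot","pointer_tip","green_mark","yellow_mark","start_top"):
    r=spot_point(q,"wrist")
    print(q,[(np.round(x["point"]).tolist(),round(x["p"],2)) for x in r[:3]], [at_z(C,x["point"][1],x["point"][0],.055).round(3)[:2].tolist() for x in r[:2]])
cv2.imwrite("pics/w2c.png",cv2.resize(im[40:260,60:440],None,fx=2.1,fy=2.1,interpolation=cv2.INTER_CUBIC))
E
```

```text
t: 3.45
tool_pos: [0.4987, 0.0727, 0.2562]
ee_rot: [-0.069, 0.998, 0.0, -0.0]
force: [0.0, -0.2, -0.1]
grip_width: -0.0001
grasp_force: 0.0
3.45 [0.49870408 0.07266118 0.25618221] [-6.88756384e-02  9.97625157e-01  3.19479476e-04 -3.00030521e-04] [ 0.00498129 -0.18828461 -0.0803533 ]
slot [([162.0, 326.0], 0.67), ([308.0, 434.0], 0.21)] [[0.484, 0.14], [0.628, 0.291]]
pointer_tip [([219.0, 230.0], 0.45)] [[0.554, 0.056]]
green_mark [([229.0, 203.0], 0.59)] [[0.569, 0.031]]
yellow_mark [([234.0, 271.0], 0.51)] [[0.565, 0.1]]
start_top [([162.0, 127.0], 0.62)] [[0.51, -0.047]]
```

View pics/w2c.png

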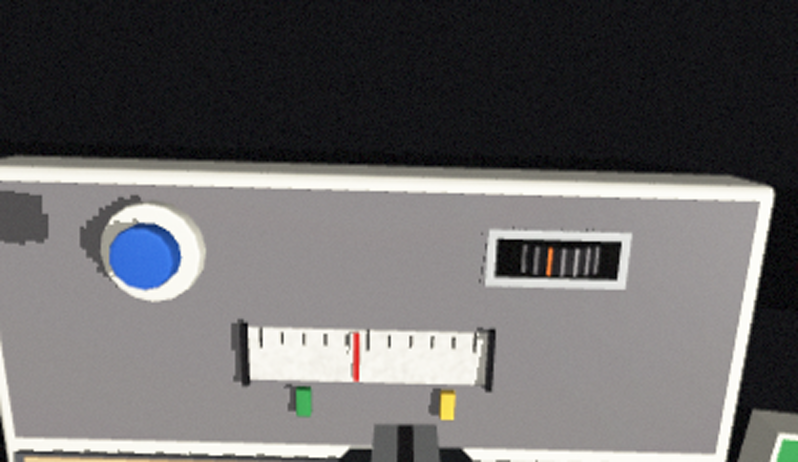

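Crop of the wrist view: the button top is at crop (145,257) and the slot rim at (486–631, 230–290). The red pointer stands at x≈356, rows 333–381. The marks are green (304,402), the one wanted, and yellow (447,404), the decoy. So the pointer has to go to −y.

```bash
python3 - <<'E'
from h import *
C=cam("wrist")
f=lambda x,y,z: at_z(C,60+x/2.1,40+y/2.1,z)
s=[f(486,229,.057),f(631,234,.057),f(628,290,.057),f(484,286,.057)]
print([p.round(4).tolist()[:2] for p in s]); slot=np.mean(s,0); slot[2]=.055
L=f(2,183,.055)-f(768,189,.055); 
w=[f(248,381,.055),f(478,384,.055),f(484,334,.055),f(250,325,.055)]
for u,v in((s[0],s[1]),(s[3],s[2]),(f(2,183,.055),f(768,189,.055)),(w[0],w[1]),(w[3],w[2])):
    d=v-u; print("yaw",np.degrees(np.arctan2(-d[0],d[1])),np.linalg.norm(d))
d=s[1]-s[0]+s[2]-s[3]; 
for yaw in(6.1,7):
    y=np.radians(yaw); ex=np.array([np.cos(y),np.sin(y),0]);ey=np.array([-np.sin(y),np.cos(y),0])
    for n,p in(("button",f(145,257,.073)),("green",f(304,388,.061)),("yellow",f(447,391,.061)),("greenmid",f(304,402,.0605)),("yelmid",f(447,405,.0605)),("ptr_near",f(357,334,.057)),("ptr_far",f(356,381,.057)),("winL",f(243,350,.058)),("winR",f(490,358,.058))):
        print(yaw,n,p.round(4),"rel slot x,y",((p-slot)@ex).round(4),((p-slot)@ey).round(4))
print("slot",slot, "tcp",read_state()["tool_pos"])
# base check of button w/ scene, side
E
python3 - <<'E'
from h import *
im=cv2.imread("pics/scene0.png"); 
im2=cv2.imread("pics/side0.png")
a=cv2.resize(im[150:250,190:320],None,fx=4,fy=4);b=cv2.resize(im2[150:250,180:310],None,fx=4,fy=4)
# blue top centroid in views
for n,i in(("scene",im),("side",im2)):
    h=cv2.cvtColor(i,cv2.COLOR_BGR2HSV); m=((h[...,0]>105)&(h[...,0]<125)&(h[...,1]>150)); m[:150]=0;m[250:]=0
    r,c=np.nonzero(m); print(n,r.mean(),c.mean(),r.min(),r.max(),c.min(),c.max())
C1,C2=cam("scene"),cam("side")
E
```

```text
[[0.4759, 0.1047], [0.4692, 0.1693], [0.4947, 0.174], [0.5019, 0.1083]]
yaw 5.957978295019136 0.06495942079362926
yaw 6.30008235745232 0.06608466821359112
yaw 7.5058356445094745 0.33754619982386963
yaw 7.129497889320677 0.11053761697896966
yaw 5.616748538345853 0.10980899986456284
6.1 button [ 0.5053 -0.0402  0.073 ] rel slot x,y 0.0008 -0.1804
6.1 green [0.5619 0.032  0.061 ] rel slot x,y 0.0646 -0.1146
6.1 yellow [0.5541 0.0992 0.061 ] rel slot x,y 0.064 -0.0469
6.1 greenmid [0.5693 0.0327 0.0605] rel slot x,y 0.0721 -0.1147
6.1 yelmid [0.5614 0.1004 0.0605] rel slot x,y 0.0715 -0.0465
6.1 ptr_near [0.533  0.0536 0.057 ] rel slot x,y 0.0382 -0.0901
6.1 ptr_far [0.5566 0.0559 0.057 ] rel slot x,y 0.0619 -0.0903
6.1 winL [0.5479 0.0016 0.058 ] rel slot x,y 0.0475 -0.1434
6.1 winR [0.5359 0.117  0.058 ] rel slot x,y 0.0478 -0.0273
7 button [ 0.5053 -0.0402  0.073 ] rel slot x,y -0.0021 -0.1804
7 green [0.5619 0.032  0.061 ] rel slot x,y 0.0628 -0.1156
7 yellow [0.5541 0.0992 0.061 ] rel slot x,y 0.0633 -0.0479
7 greenmid [0.5693 0.0327 0.0605] rel slot x,y 0.0703 -0.1159
7 yelmid [0.5614 0.1004 0.0605] rel slot x,y 0.0707 -0.0476
7 ptr_near [0.533  0.0536 0.057 ] rel slot x,y 0.0368 -0.0907
7 ptr_far [0.5566 0.0559 0.057 ] rel slot x,y 0.0605 -0.0913
7 winL [0.5479 0.0016 0.058 ] rel slot x,y 0.0453 -0.1441
7 winR [0.5359 0.117  0.058 ] rel slot x,y 0.0474 -0.0281
slot [0.48541959 0.13909316 0.055     ] tcp [0.49866841 0.07204906 0.25661608]
scene 192.74468085106383 219.12765957446808 189 197 216 223
side 199.03879559930516 185.9907353792704 150 249 0 485
```

Sizes check out: rim 65×26 mm, window 116 mm, and the pointer about 24.5 mm on the +y side of green. The tray yaw is about 6.2°. I'll go above the slot, 6 mm to its +y side, and feel downwards.

```bash
python3 -m creep '[{"fingers":0,"offset":[-7,37,-10],"turn":-2},{"fingers":0,"offset":[-14,73,-40],"turn":-2},{"fingers":0,"offset":[-14,73,-80],"turn":-2},{"fingers":0,"offset":[-14,73,-120],"turn":-2},{"fingers":0,"offset":[-14,73,-145],"turn":-2},{"fingers":0,"offset":[-14,73,-152],"turn":-2},{"fingers":0,"offset":[-14,73,-152],"turn":-2},{"fingers":0,"offset":[-14,73,-152],"turn":-2}]'
python3 - <<'E'
from h import *
print(read_state()["force"], R.from_quat(read_state()["ee_rot"]).as_matrix()[:,1])
im=snapshot("wrist"); cv2.imwrite("pics/w3.png",im)
im=snapshot("side"); cv2.imwrite("pics/s3.png",cv2.resize(im[130:230,160:320],None,fx=5,fy=5,interpolation=cv2.INTER_CUBIC))
E
```

```text
t: 4.55
tool_pos: [0.4862, 0.1447, 0.1063]
ee_rot: [-0.051, 0.999, 0.0, 0.002]
force: [1.0, 0.1, -0.1]
grip_width: -0.0001
grasp_force: 0.0
[ 1.04897338  0.08665178 -0.11910657] [-1.02597212e-01  9.94722928e-01  3.29295639e-04]
```

View pics/w3.png

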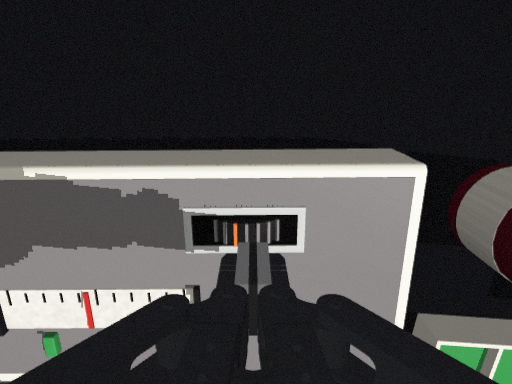

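The fingertip is centred on the wheel about 5 mm to +y of the slot centre, as intended. The pointer (col 88, row 310) and green mark (52, 345) stay visible from here. Now I'll feel down.

```bash
python3 -m creep '[{"fingers":0,"offset":[0,0,-4],"turn":0},{"fingers":0,"offset":[0,0,-6],"turn":0},{"fingers":0,"offset":[0,0,-6],"turn":0},{"fingers":0,"offset":[0,0,-6],"turn":0}]' | egrep 'pos|for'; python3 -m creep '[{"fingers":0,"offset":[0,0,-0.7],"turn":0},{"fingers":0,"offset":[0,0,-1.4],"turn":0},{"fingers":0,"offset":[0,0,-1.4],"turn":0}]' | egrep 'pos|for'
```

```text
tool_pos: [0.485, 0.1445, 0.0983]
force: [-0.1, 0.6, -0.0]
grasp_force: 0.0
tool_pos: [0.4849, 0.1445, 0.0968]
force: [0.2, -0.8, -0.2]
grasp_force: 0.0
```

```bash
python3 -m creep '[{"fingers":0,"offset":[0,0,-0.7],"turn":0},{"fingers":0,"offset":[0,0,-1.5],"turn":0},{"fingers":0,"offset":[0,0,-1.5],"turn":0}]' | egrep 'pos|for'
```

```text
tool_pos: [0.4849, 0.1445, 0.0952]
force: [-0.9, 0.2, -0.2]
grasp_force: 0.0
```

```bash
python3 -m creep '[{"fingers":0,"offset":[0,0,-0.4],"turn":0},{"fingers":0,"offset":[0,0,-0.4],"turn":0}]' | egrep 'pos|for'
```

```text
tool_pos: [0.485, 0.1445, 0.095]
force: [-0.8, -0.5, 0.4]
grasp_force: 0.0
```

```bash
python3 -m creep '[{"fingers":0,"offset":[0,0,-0.6],"turn":0},{"fingers":0,"offset":[0,0,-1.2],"turn":0},{"fingers":0,"offset":[0,0,-1.2],"turn":0}]' | egrep 'pos|for'
```

```text
tool_pos: [0.4849, 0.1445, 0.0937]
force: [0.5, 1.1, -0.2]
grasp_force: 0.0
```

```bash
python3 -m creep '[{"fingers":0,"offset":[0,0,-0.6],"turn":0},{"fingers":0,"offset":[0,0,-1.2],"turn":0},{"fingers":0,"offset":[0,0,-1.2],"turn":0}]' | egrep 'pos|for'
```

```text
tool_pos: [0.4849, 0.1445, 0.0925]
force: [0.0, -0.6, -0.2]
grasp_force: 0.0
```

```bash
python3 -m creep '[{"fingers":0,"offset":[0,0,-0.6],"turn":0},{"fingers":0,"offset":[0,0,-1.2],"turn":0},{"fingers":0,"offset":[0,0,-1.2],"turn":0}]' | egrep 'pos|for'
```

```text
tool_pos: [0.485, 0.1445, 0.0913]
force: [-0.0, -0.3, 1.1]
grasp_force: 0.0
```

```bash
python3 -m creep '[{"fingers":0,"offset":[0,0,-0.5],"turn":0},{"fingers":0,"offset":[0,0,-0.5],"turn":0}]' | egrep 'pos|for'
```

```text
tool_pos: [0.485, 0.1445, 0.0909]
force: [0.1, 0.2, 0.2]
grasp_force: 0.0
```

```bash
python3 -m creep '[{"fingers":0,"offset":[0,0,-0.6],"turn":0},{"fingers":0,"offset":[0,0,-1.2],"turn":0},{"fingers":0,"offset":[0,0,-1.2],"turn":0}]' | egrep 'pos|for'
```

```text
tool_pos: [0.4849, 0.1445, 0.0896]
force: [-0.5, -0.2, 0.7]
grasp_force: 0.0
```

```bash
python3 -m creep '[{"fingers":0,"offset":[0,0,-0.5],"turn":0},{"fingers":0,"offset":[0,0,-1],"turn":0},{"fingers":0,"offset":[0,0,-1],"turn":0}]' | egrep 'pos|for'
```

```text
tool_pos: [0.485, 0.1445, 0.0886]
force: [0.3, -0.2, -0.1]
grasp_force: 0.0
```

```bash
python3 -m creep '[{"fingers":0,"offset":[0,0,-0.6],"turn":0},{"fingers":0,"offset":[0,0,-1.2],"turn":0},{"fingers":0,"offset":[0,0,-1.2],"turn":0}]' | egrep 'pos|for'
```

```text
tool_pos: [0.4849, 0.1445, 0.0874]
force: [0.2, -0.5, 0.4]
grasp_force: 0.0
```

```bash
python3 -m creep '[{"fingers":0,"offset":[0,0,-0.6],"turn":0},{"fingers":0,"offset":[0,0,-1.2],"turn":0},{"fingers":0,"offset":[0,0,-1.2],"turn":0}]' | egrep 'pos|for'
```

```text
tool_pos: [0.4851, 0.1445, 0.0867]
force: [-0.8, 0.3, 2.8]
grasp_force: 1.0
```

```bash
python3 -m creep '[{"fingers":0,"offset":[0,0,-0.4],"turn":0},{"fingers":0,"offset":[0,0,-0.8],"turn":0},{"fingers":0,"offset":[0,0,-0.8],"turn":0}]' | egrep 'pos|for'
```

```text
tool_pos: [0.4852, 0.1446, 0.0861]
force: [-1.7, -0.2, 4.3]
grasp_force: 2.5
```

```bash
python3 -m creep '[{"fingers":0,"offset":[0,0,-0.5],"turn":0},{"fingers":0,"offset":[0,0,-0.9],"turn":0},{"fingers":0,"offset":[0,0,-0.9],"turn":0}]' | egrep 'pos|for'; python3 -m creep '[{"fingers":0,"offset":[0.1,-1,0],"turn":0},{"fingers":0,"offset":[0.2,-2,0],"turn":0},{"fingers":0,"offset":[0.3,-3,0],"turn":0},{"fingers":0,"offset":[0.3,-3,0],"turn":0}]' | egrep 'pos|for'
python3 - <<'E'
from h import *
im=snapshot("wrist"); cv2.imwrite("pics/w4.png",im)
E
```

```text
tool_pos: [0.4853, 0.1446, 0.0857]
force: [-2.6, -0.4, 7.2]
grasp_force: 3.6
tool_pos: [0.4855, 0.1427, 0.0857]
force: [-2.0, 3.2, 7.2]
grasp_force: 3.5
```

```bash
cat > pt.py <<'E'
from h import *
st=read_state(); im=snapshot("wrist"); C=cam("wrist",st)
h=cv2.cvtColor(im,cv2.COLOR_BGR2HSV); H,S,V=[h[...,i].astype(int) for i in range(3)]
def big(m):
    n,l,s,c=cv2.connectedComponentsWithStats(m.astype(np.uint8)); 
    k=1+np.argmax(s[1:,4]); return c[k],s[k]
red=((H<5)|(H>175))&(S>180)&(V>90); red[:,400:]=0; red[:240]=0
gr=(H>55)&(H<85)&(S>100); gr[:,300:]=0
(rc,rs),(gc,gs)=big(red),big(gr)
y=np.radians(6.2); ey=np.array([-np.sin(y),np.cos(y),0])
pr,pg=at_z(C,*rc,.0565),at_z(C,*gc,.0585)
print("t",st["t"],"F",np.round(st["force"],1),"red px",rc.round(1),rs,"green px",gc.round(1),gs,"diff mm",1000*(pr-pg)@ey)
E
python3 -m creep '[{"fingers":0,"offset":[0.1,-1,0],"turn":0},{"fingers":0,"offset":[0.2,-2,0],"turn":0},{"fingers":0,"offset":[0.3,-3,0],"turn":0},{"fingers":0,"offset":[0.3,-3,0],"turn":0}]' | egrep 'pos|force'; python3 pt.py
```

```text
tool_pos: [0.4858, 0.1399, 0.0859]
force: [-2.8, 2.8, 6.9]
grasp_force: 3.6
t 9.6 F [-2.8  2.8  6.9] red px [ 70.  331.8] [ 65 318  11  30 159] green px [ 35.2 364.5] [ 28 361  18  10  88] diff mm 20.719560734686667
```

```bash
python3 -m creep '[{"fingers":0,"offset":[0.1,-1,0],"turn":0},{"fingers":0,"offset":[0.2,-2,0],"turn":0},{"fingers":0,"offset":[0.3,-3,0],"turn":0},{"fingers":0,"offset":[0.4,-4,0],"turn":0},{"fingers":0,"offset":[0.4,-4,0],"turn":0}]' | egrep 'pos|force'; python3 pt.py
```

```text
tool_pos: [0.4863, 0.1359, 0.0859]
force: [-2.8, 3.0, 7.9]
grasp_force: 3.8
t 10.15 F [-2.8  3.   7.9] red px [ 69.4 331.8] [ 64 318  11  30 162] green px [ 41.8 362.1] [ 38 360   9   6  28] diff mm 16.564094038576954
```

```bash
python3 -m creep '[{"fingers":0,"offset":[0.1,-1,0.2],"turn":0},{"fingers":0,"offset":[0.2,-2,0.3],"turn":0},{"fingers":0,"offset":[0.3,-3,0.4],"turn":0},{"fingers":0,"offset":[0.4,-3.5,0.4],"turn":0},{"fingers":0,"offset":[0.4,-3.5,0.4],"turn":0}]' | egrep 'pos|force'; python3 pt.py
```

```text
tool_pos: [0.4867, 0.1321, 0.0861]
force: [-2.5, 3.3, 6.2]
grasp_force: 3.1
t 10.7 F [-2.5  3.3  6.2] red px [ 68.5 332.3] [ 64 318  10  30 161] green px [232.2 241.2] [231 240   3   4   6] diff mm -86.63357909670293
```

```bash
python3 -m creep '[{"fingers":0,"offset":[0,0,6],"turn":0},{"fingers":0,"offset":[0,0,14],"turn":0},{"fingers":0,"offset":[-0.8,8,16],"turn":0},{"fingers":0,"offset":[-1.5,14.5,16],"turn":0},{"fingers":0,"offset":[-1.5,14.5,16],"turn":0}]' | egrep 'pos|force'; python3 pt.py;  python3 -m creep '[{"fingers":0,"offset":[0,0,-7],"turn":0},{"fingers":0,"offset":[0,0,-11],"turn":0},{"fingers":0,"offset":[0,0,-11.5],"turn":0},{"fingers":0,"offset":[0,0,-11.5],"turn":0}]' | egrep 'pos|force'
```

```text
tool_pos: [0.4846, 0.1464, 0.1008]
force: [-0.9, 0.5, -0.9]
grasp_force: 0.0
t 11.25 F [-0.9  0.5 -0.9] red px [ 57.4 318.7] [ 52 301  12  36 184] green px [ 42.5 351.9] [ 34 341  19  25 350] diff mm 11.306865047542239
tool_pos: [0.4846, 0.1453, 0.0889]
force: [-0.1, -0.2, 0.1]
grasp_force: 0.0
```

```bash
python3 -m creep '[{"fingers":0,"offset":[0,0,-0.8],"turn":0},{"fingers":0,"offset":[0,0,-1.6],"turn":0},{"fingers":0,"offset":[0,0,-2.4],"turn":0},{"fingers":0,"offset":[0,0,-2.8],"turn":0},{"fingers":0,"offset":[0,0,-2.8],"turn":0}]' | egrep 'pos|force'
```

```text
tool_pos: [0.4851, 0.1456, 0.0873]
force: [-1.5, -0.7, 2.5]
grasp_force: 1.3
```

Run:
```python
import sys; sys.argv=['x']
from h import *
im=cv2.imread("pics/w3.png")
C=cam("wrist",{"tool_pos":[.4849,.1445,.1048],"ee_rot":[-0.0513,.9987,0,0.001]})
y=np.radians(6.2); ey=np.array([-np.sin(y),np.cos(y),0])
h=cv2.cvtColor(im,cv2.COLOR_BGR2HSV); H,S,V=[h[...,i].astype(int) for i in range(3)]
for n,m,z in(("r",((H<5)|(H>175))&(S>180)&(V>90),.0565),("g",(H>55)&(H<85)&(S>100),.0585)):
    m[:240]=0;m[:,300:]=0;k,l,s,c=cv2.connectedComponentsWithStats(m.astype(np.uint8)); j=1+np.argmax(s[1:,4]); print(n,c[j],s[j],at_z(C,*c[j],z)@ey*1000)
```

```text
r [ 88.27439024 309.74390244] [ 83 293  11  35 164] -4.2833395235644875
g [ 51.47169811 343.97574124] [ 42 332  19  25 371] -28.457844808847486
```

```bash
python3 -m creep '[{"fingers":0,"offset":[0,0,-0.6],"turn":0},{"fingers":0,"offset":[0,0,-1.2],"turn":0},{"fingers":0,"offset":[0,0,-1.6],"turn":0},{"fingers":0,"offset":[0,0,-1.6],"turn":0}]' | egrep 'pos|force'; python3 -m creep '[{"fingers":0,"offset":[0.1,-1,0],"turn":0},{"fingers":0,"offset":[0.2,-2,0],"turn":0},{"fingers":0,"offset":[0.3,-3,0],"turn":0},{"fingers":0,"offset":[0.4,-4,0],"turn":0},{"fingers":0,"offset":[0.4,-4,0],"turn":0}]' | egrep 'pos|force'; python3 pt.py
```

```text
tool_pos: [0.4853, 0.1456, 0.0864]
force: [-1.5, -0.4, 7.7]
grasp_force: 3.6
tool_pos: [0.4856, 0.143, 0.0865]
force: [-2.0, 3.3, 7.6]
grasp_force: 3.6
t 13.1 F [-2.   3.3  7.6] red px [ 45.4 335.7] [ 39 317  14  39 227] green px [ 30.8 365.2] [ 23 360  19  14 158] diff mm 9.950232724473137
```

```bash
python3 -m creep '[{"fingers":0,"offset":[0.1,-1,0.1],"turn":0},{"fingers":0,"offset":[0.2,-2,0.2],"turn":0},{"fingers":0,"offset":[0.3,-3,0.3],"turn":0},{"fingers":0,"offset":[0.4,-4,0.3],"turn":0},{"fingers":0,"offset":[0.4,-4,0.3],"turn":0}]' | egrep 'pos|force'; python3 pt.py
```

```text
tool_pos: [0.486, 0.1391, 0.0868]
force: [-2.2, 3.9, 7.0]
grasp_force: 3.7
t 13.65 F [-2.2  3.9  7. ] red px [ 45.4 335.4] [ 38 317  15  38 219] green px [ 37.9 362.8] [ 31 359  17  11  98] diff mm 5.89861104262089
```

```bash
python3 -m creep '[{"fingers":0,"offset":[0.1,-1,0.1],"turn":0},{"fingers":0,"offset":[0.2,-2,0.2],"turn":0},{"fingers":0,"offset":[0.3,-3,0.3],"turn":0},{"fingers":0,"offset":[0.4,-4,0.4],"turn":0},{"fingers":0,"offset":[0.5,-5,0.4],"turn":0},{"fingers":0,"offset":[0.6,-5.7,0.4],"turn":0},{"fingers":0,"offset":[0.6,-5.7,0.4],"turn":0}]' | egrep 'pos|force'; python3 -m creep '[{"fingers":0,"offset":[0,0,6],"turn":0},{"fingers":0,"offset":[0,0,14],"turn":0},{"fingers":0,"offset":[-1.4,14.5,18],"turn":0},{"fingers":0,"offset":[-1.4,14.5,18],"turn":0},{"fingers":0,"offset":[-1.4,14.5,18],"turn":0}]' | egrep 'pos|force'; python3 pt.py
```

```text
tool_pos: [0.4867, 0.1331, 0.0872]
force: [-2.0, 1.9, 7.2]
grasp_force: 3.4
tool_pos: [0.4847, 0.1468, 0.1037]
force: [0.7, 0.2, -0.1]
grasp_force: 0.0
t 14.9 F [ 0.7  0.2 -0.1] red px [ 37.4 314.3] [ 32 298  12  35 182] green px [ 45.2 348.8] [ 36 337  20  26 377] diff mm -1.316663215790281
```

```bash
python3 -m creep '[{"fingers":0,"offset":[0,0,45],"turn":0},{"fingers":0,"offset":[5,-30,80],"turn":0},{"fingers":0,"offset":[10,-60,115],"turn":0},{"fingers":0,"offset":[17,-102,130],"turn":0},{"fingers":0,"offset":[17,-102,130],"turn":0},{"fingers":0,"offset":[17,-102,130],"turn":0},{"fingers":0,"offset":[17,-102,130],"turn":0}]' | egrep 'pos|force'
python3 - <<'E'
from h import *
st=read_state();print(st["ee_rot"])
im=snapshot("wrist"); cv2.imwrite("pics/w5.png",im); C=cam("wrist",st)
cv2.imwrite("pics/w5c.png",cv2.resize(im[60:250,100:360],None,fx=3,fy=3,interpolation=cv2.INTER_CUBIC))
print(spot_point("start_top","wrist")[:1])
E
```

```text
tool_pos: [0.5012, 0.0449, 0.2325]
force: [-0.3, 0.1, -0.8]
grasp_force: 0.0
[-5.16733977e-02  9.98663116e-01  3.95492984e-04 -1.29800568e-03]
[{'point': [172.1, 151.4], 'p': 0.75}]
```

View pics/w5c.png

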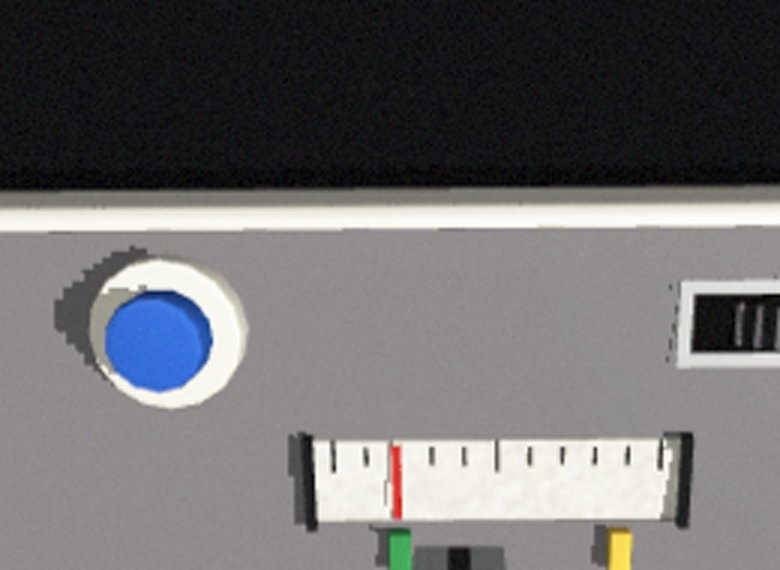

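The pointer (crop x≈397) stands over the green mark (x≈401), about 1 mm off, which is inside the 3 mm. The finger is off the wheel. The button top centre is at crop (159,341). Next I'll locate the button from both views.

Run:
```python
from h import *
C=cam("wrist"); D=cam("wrist",{"tool_pos":[.49869,.0725,.2563],"ee_rot":[-6.88756384e-02,9.97625157e-01,3.19e-04,-3.0e-04]})
p=(100+159/3,60+341/3); q=(60+145/2.1,40+257/2.1)
E=cam("scene");
print("tri",tri([(C,*p),(D,*q),(E,219.1,192.7)]),tri([(C,*p),(E,219.1,192.7)]))
for z in(.065,.07,.075,.08): print(z,at_z(C,*p,z).round(4),at_z(D,*q,z).round(4),at_z(E,219.1,192.7,z).round(4))
print(read_state()["tool_pos"])
```

```text
tri [ 0.50442079 -0.03975167  0.07378856] [ 0.5041572  -0.03997699  0.07372087]
0.065 [ 0.507  -0.0411  0.065 ] [ 0.5072 -0.0422  0.065 ] [ 0.4942 -0.0393  0.065 ]
0.07 [ 0.5056 -0.0397  0.07  ] [ 0.5058 -0.0405  0.07  ] [ 0.4995 -0.0403  0.07  ]
0.075 [ 0.5042 -0.0384  0.075 ] [ 0.5045 -0.0389  0.075 ] [ 0.5049 -0.0414  0.075 ]
0.08 [ 0.5027 -0.037   0.08  ] [ 0.5031 -0.0372  0.08  ] [ 0.5102 -0.0425  0.08  ]
[0.50116688 0.04527594 0.23238377]
```

```bash
python3 -m creep '[{"fingers":0,"offset":[1,-40,0],"turn":0},{"fingers":0,"offset":[3,-85,-15],"turn":0},{"fingers":0,"offset":[3,-85,-60],"turn":0},{"fingers":0,"offset":[3,-85,-100],"turn":0},{"fingers":0,"offset":[3,-85,-118],"turn":0},{"fingers":0,"offset":[3,-85,-124],"turn":0},{"fingers":0,"offset":[3,-85,-124],"turn":0},{"fingers":0,"offset":[3,-85,-124],"turn":0}]' | egrep 'pos|force';python3 -m creep '[{"fingers":0,"offset":[0,0,-1],"turn":0},{"fingers":0,"offset":[0,0,-2],"turn":0},{"fingers":0,"offset":[0,0,-3],"turn":0},{"fingers":0,"offset":[0,0,-4],"turn":0},{"fingers":0,"offset":[0,0,-4],"turn":0}]' | egrep 'pos|force'
python3 - <<'E'
from h import *
im=snapshot("wrist"); cv2.imwrite("pics/w6.png",im)
E
```

```text
tool_pos: [0.5058, -0.0403, 0.1112]
force: [-0.0, -0.5, 0.4]
grasp_force: 0.0
tool_pos: [0.5048, -0.0407, 0.1058]
force: [0.3, 0.1, 0.4]
grasp_force: 0.0
```

View pics/w6.png

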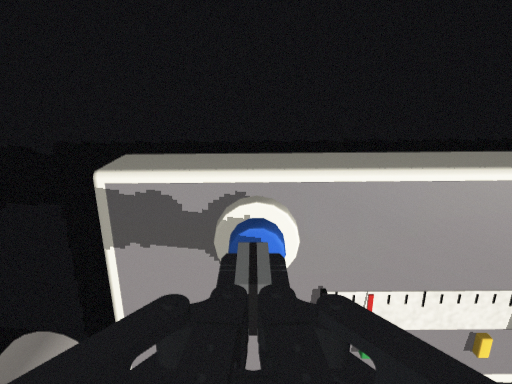

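The fingertip is centred over the blue top (col 256, row 240). Pressing in small steps.

```bash
python3 -m creep '[{"fingers":0,"offset":[0,0,-1],"turn":0},{"fingers":0,"offset":[0,0,-2],"turn":0},{"fingers":0,"offset":[0,0,-3],"turn":0},{"fingers":0,"offset":[0,0,-4],"turn":0},{"fingers":0,"offset":[0,0,-5],"turn":0},{"fingers":0,"offset":[0,0,-5],"turn":0}]' | egrep 'pos|force'; python3 -m creep '[{"fingers":0,"offset":[0,0,-1],"turn":0},{"fingers":0,"offset":[0,0,-2],"turn":0},{"fingers":0,"offset":[0,0,-2],"turn":0}]' | egrep 'pos|force'
```

```text
tool_pos: [0.505, -0.0407, 0.101]
force: [-1.2, -0.7, 2.6]
grasp_force: 1.6
tool_pos: [0.505, -0.0407, 0.099]
force: [-1.3, -0.0, 3.7]
grasp_force: 2.1
```

```bash
python3 -m creep '[{"fingers":0,"offset":[0,0,-0.8],"turn":0},{"fingers":0,"offset":[0,0,-1.4],"turn":0},{"fingers":0,"offset":[0,0,-1.4],"turn":0}]' | egrep 'pos|force'; python3 -c "
from plant import *
snapshot('side');print(read_state()['force'])"
```

```text
tool_pos: [0.505, -0.0407, 0.0976]
force: [-1.6, -1.0, 5.1]
grasp_force: 2.5
[-1.99370149 -0.34311243  4.62567282]
```

About 5 N, roughly 6 mm of travel, so it counts as pressed. Releasing and retreating.

```bash
python3 -m creep '[{"fingers":0,"offset":[0,0,5],"turn":0},{"fingers":0,"offset":[0,0,15],"turn":0},{"fingers":0,"offset":[0,0,50],"turn":0},{"fingers":0,"offset":[0,20,90],"turn":0},{"fingers":0,"offset":[-2,60,130],"turn":0},{"fingers":0,"offset":[-4,85,134],"turn":0},{"fingers":0,"offset":[-4,85,134],"turn":0},{"fingers":0,"offset":[-4,85,134],"turn":0}]' | egrep 'pos|force'
python3 - <<'E'
from h import *
im=snapshot("wrist"); print(read_state()["t"])
s=snapshot("scene")[130:270,180:380]
cv2.imwrite("pics/w7c.png",np.vstack([cv2.resize(im[60:250,100:360],(520,380)),cv2.resize(s,(520,220))]))
E
```

```text
tool_pos: [0.5007, 0.0446, 0.2314]
force: [0.9, -0.2, 0.7]
grasp_force: 0.0
19.2
```

View pics/w7c.png

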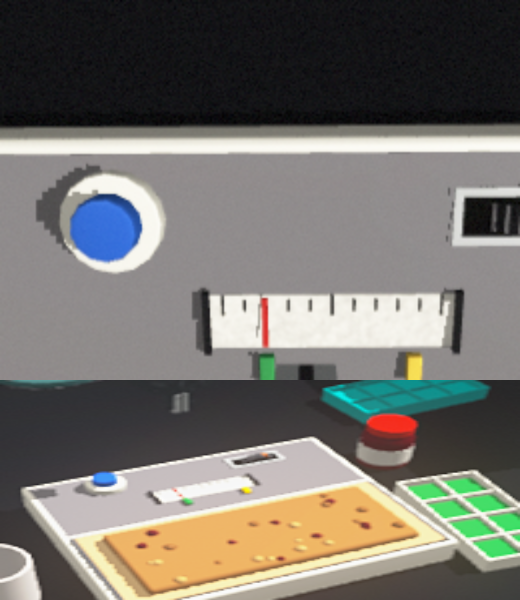

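The pointer (x≈265) still stands on green (x≈267). The button (105,228) is up, and the jar, mug and ice tray are undisturbed. Handing in.

```bash
python3 -c "
from plant import *
print(hand_in())"
```

```text
the job is handed in; nothing more can be done
None
```

I handed the job in at 19 s of the 64 s: the pointer is about 1 mm from the green mark, then the button was pressed to about 5 N and came back up, wheel and button readings stayed under 8 N, and the jar, mug and ice tray were left where they were.

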